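# Lock the drying blower on

### The job

Set the drying blower with the wide flat nozzle to run hands-free: squeeze its trigger well down, press its side lock-on button fully home into the lock housing while the trigger is held, then ease the trigger up until the lock holds it, and let go. Do not squeeze the trigger of the other blower, the one with the round nozzle.

Things in the scene. Friction and masses are not known exactly. Their poses are not given: they have to be found in the camera images.
- flat_blower: Blower to lock on: grey, fixed, nozzle up, sizes in mm. Origin on the table under its round stand (104 wide). Body 76 wide; on top a flat steel nozzle, 78 wide in y, 13 in x, top z 170. Level handle along -x to x -190, 36 wide, top z 84; black trigger on it, facing up. Beside it at +y the grey lock housing: x -132 to -68, y 32 to 58, top z 131; its black lock-on button sticks out in -y.
- flat_blower_trigger_top (a point): Point on the trigger's flat top, over the handle's centre line; moves with the trigger. Axes as flat_blower. Released: (-100, 0, 103) mm from flat_blower's origin. The black plate reaches 25 mm either way in x, and from y -20 to +24 mm, partly under the button. Free space above and on its -y side.
- flat_blower_trigger (a joint): Trigger travel straight down, m: 0 released, 0.016 hard stop; spring 3.5 N released, 7.5 N at the stop. Squeezed 0.010 or more (0.013 is good) it lets the button go in; else the button is blocked after about 2 mm. With the button in, the eased trigger rises to about 0.007 and the lock holds it there. Squeezing it again unlocks.
- flat_blower_button_face (a point): Centre of the lock-on button's outer face, 28 mm wide (x), 18 mm high (3 to 21 mm above the released trigger top), looking along -y of flat_blower; moves with the button. Out: (-100, 16.5, 115) mm from flat_blower's origin. Push it along +y: the shut fingers that hold the trigger down slide over it towards the lock housing, and their side pushes the button in.
- flat_blower_button (a joint): Travel of the lock-on button along +y of flat_blower into its housing, m: 0 out, 0.014 hard stop (1.5 mm still stands out); spring 1.6 to 3.4 N. Some 0.009 to 0.014 in, with the trigger down, it catches the trigger. Keep it in while easing the trigger up 6 mm or more; the trigger then keeps it in by itself.
- round_blower_trigger (a joint): Trigger of the other blower, which is alike but for its round nozzle, 26 mm wide; leave it alone. Travel down, m: 0 released, 0.016 hard stop.

How it is judged:
By the outcome, as a careful person would: the job done as asked, in the order asked, and still so for the second after the job is handed in, with the robot touching nothing.
It also fails if it takes over 29 s, if anything falls off the work surface, if the arm or the gripper's body presses on something with over 40 N, if the wrist force passes 120 N, or if a joint passes its speed limit or range.

### The arm

A 6-joint arm with a two-finger parallel gripper is mounted at the origin on a cart in front of the work surface, level with it; the furniture and walls round the work are solid. World frame = base frame: x ahead of the robot, y to its left, z up, the work surface at z = 0. Lengths are in mm, angles in rad, forces in N, time in s.
With the tool pointing down it reaches from about 250 to 725 mm from the base axis. Payload 9.7 kg.
Tool frame: the origin (TCP) lies between the finger pads; the fingertips stand 25 mm ahead of it and the grasp point (between the pads) lies 6 mm ahead of it; z points along the fingers, y is the line along which they close (so a half turn about z gives the same grasp; the last joint's range is limited). The gripper opens to 85 mm and grips with 20 to 120 N. Pads are 22 mm wide; open, the fingers measure 114 mm over their backs; the gripper's body (76 mm by 85 mm) begins 54 mm behind the grasp point. The pads swing forward as they close: fully open they stand 13 mm farther back than shut.
Start: joints at [-1.234, 0.087, 0.176, 1.66, 0, 1.571], TCP at [181.755, -519.097, 256.284] pointing down, gripper open.
Joint ranges: [-3.13, 3.13], [-0.85, 1.81], [-1.15, 1.24], [-2.2, 2.28], [-1.44, 1.52], [-3.14, 3.14]. Speed limits (rad/s): [2.22, 2.22, 2.57, 3.14, 3.14, 3.14].

### API

Orientations are given as a unit quaternion [x, y, z, w].
In Python, from station import arm, eyes, probe_bus gives the robot as it stands (arm), with the cameras (eyes) and the readings (probe_bus).
- The arm moves only by the shell command python3 steer.py 'ROWS' [FORCE]. ROWS is a JSON list that holds a single list of rows (three levels of brackets), with 1 to 8 rows, each of 7 numbers: a rotation vector rx, ry, rz in shares of 90 degrees (1.0 is 90 degrees), then dx, dy, dz in normalised numbers (1 is 800 mm), then the opening from 0.0 (shut) to 1.0 (fully open); each row is the pose to reach, as a shift and turn from the pose commanded when the command began, along the tool's axes at that moment; what a row does not reach only later rows make up. A row lasts 1/10 s, in which the tool goes at most 50 mm and 0.15 rad, less where a joint would pass 70% of its speed; a pose out of reach is approached as far as the arm can. The fingers move at their own pace and stop on an object; FORCE is the grip in N (left out, the last holds). Time passes only in rows, so rows that do not move let the fingers close. It prints the time, the measured TCP pose, the force, the opening and the grip force at its end. Shift and turn numbers lie between -1 and 1, and a call with a number outside is refused. Input that does not fit is refused with a message, and nothing moves.
- probe_bus.observe(): the state, without advancing time (a new reading comes with each control period).
- eyes.capture(name): name is "scene" or "side" or "wrist"; returns the picture (384x512x3 uint8, red, green, blue); there is no depth.
- eyes.camera_model(name): a dict with "mtx" (3x3 intrinsics, pixels), "k1" (the pictures are not rectified: a ray, as slopes to the right and down, at radius r is drawn at 1 + k1 r^2 times it, then the intrinsics apply), "camera_from_world" (4x4, takes a point from world to camera coordinates). Camera axes: x right, y down, z forward; pixel columns grow to the right and rows downward; lengths in mm; the calibration is good to about 2 mm. A picture is of the moment at which its call begins: read the wrist's pose just before it. camera_model takes no time and is no camera call; for the wrist camera it gives the pose at the moment of the call.
- arm.finish_job(): hands the job in; it is judged then, once.
The state is a dict: "t": time; "q": joint angles; "joint_vel": joint speeds; "joint_torque": joint torques, N m; "position": TCP position; "ee_rot": TCP orientation; "force": force on the tool from outside, world axes, zero at the start; "moment": the same for the moment, N m; "width": opening from 0.0 (shut) to 1.0 (fully open); "gripper_force": force on a finger pad.
Only numpy, scipy, OpenCV 4.12 (cv2) and the standard library are available. Lean on these libraries where they do the work, as an engineer would, in place of code of your own. Each camera call takes 0.05 s, during which the arm holds its last target. There are 200 camera calls.

## Working session

There is one attempt and no reset: what is moved stays moved. The work goes in short steps, Python scripts to look and compute and a shell command to move; the robot and the scene stay as the last step left them, time stands still between calls to the robot, and variables do not carry over. Pictures are saved under pics/ and viewed, at most 10 in all, crops included, and the job is handed in when it is done.

```bash
ls; mkdir -p pics
python3 - <<'E'
from station import arm, eyes, probe_bus
import cv2
for n in("scene","side"):
    cv2.imwrite(f"pics/{n}0.png",eyes.capture(n)[:,:,::-1])
    m=eyes.camera_model(n);print(n,m)
o=probe_bus.observe();print(o)
E
```

```text
pics
station.py
steer.py
scene {'mtx': array([[485.61928867,   0.        , 249.85733574],
       [  0.        , 485.61928867, 191.78352123],
       [  0.        ,   0.        ,   1.        ]]), 'k1': -0.07144264914335494, 'camera_from_world': array([[-7.55879663e-01, -6.54669684e-01,  7.31708545e-03,
         4.33976969e+02],
       [-2.96832100e-01,  3.32717227e-01, -8.95092147e-01,
         2.48073469e+02],
       [ 5.83555173e-01, -6.78753896e-01, -4.45821162e-01,
         6.20646505e+02],
       [ 0.00000000e+00,  0.00000000e+00,  0.00000000e+00,
         1.00000000e+00]])}
side {'mtx': array([[452.07282796,   0.        , 253.26528915],
       [  0.        , 452.07282796, 195.45244726],
       [  0.        ,   0.        ,   1.        ]]), 'k1': 0.0571892498390434, 'camera_from_world': array([[-9.72403481e-01, -2.32620216e-01,  1.78691317e-02,
         5.43670659e+02],
       [-1.44211225e-01,  5.39091248e-01, -8.29809466e-01,
         1.57932218e+02],
       [ 1.83397365e-01, -8.09486542e-01, -5.57760652e-01,
         8.08322873e+02],
       [ 0.00000000e+00,  0.00000000e+00,  0.00000000e+00,
         1.00000000e+00]])}
{'t': 0.1, 'q': array([-1.23404266e+00,  8.74240826e-02,  1.75212264e-01,  1.65980355e+00,
        3.92990020e-05,  1.57079675e+00]), 'joint_vel': array([ 9.18276218e-04, -1.09802643e-03,  1.76234409e-03, -3.71046951e-04,
       -7.56860921e-05, -1.30292973e-03]), 'joint_torque': array([-1.26253650e-03, -5.21562624e+01,  4.65652943e+01,  1.59707159e-02,
       -9.86897476e-05, -6.11833411e-07]), 'position': array([ 181.68525289, -518.93856018,  255.64293031]), 'ee_rot': array([ 9.85857934e-01,  1.67582107e-01, -8.27730112e-05, -6.04191341e-04]), 'force': array([ 0.22199914,  0.7441843 , -0.15304985]), 'moment': array([-0.02019947,  0.02027783, -0.02531239]), 'gripper_force': 0.0, 'width': 1.0001343474903617}
```

View pics/scene0.png

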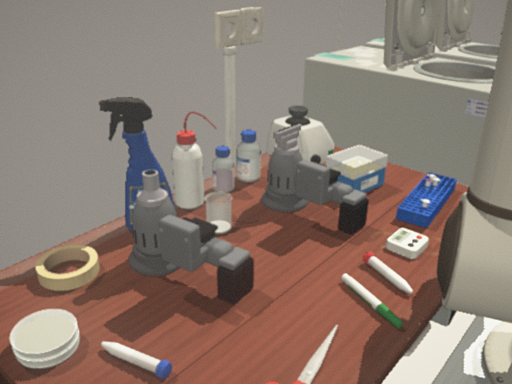

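View pics/side0.png

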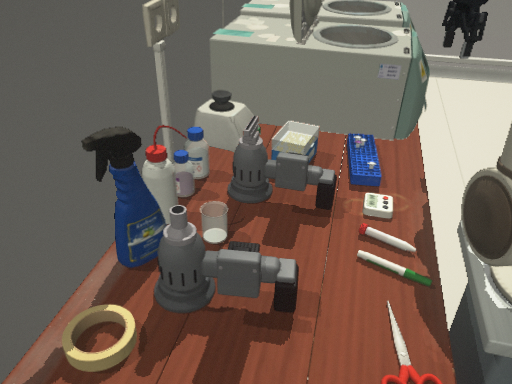

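The scene picture shows the flat-nozzle blower at about (290,170), and the side picture shows it at about (255,170). The round-nozzle one is nearer the cameras at (155,220) and (185,260). Next I'll enlarge the flat blower.

Run:
```python
import cv2,numpy as np
a=cv2.imread("pics/scene0.png")[115:245,255:380];b=cv2.imread("pics/side0.png")[105:220,220:345]
f=lambda i,h:cv2.resize(i,None,fx=3.2,fy=3.2,interpolation=cv2.INTER_CUBIC)
a,b=f(a,0),f(b,0);h=max(a.shape[0],b.shape[0])
a=cv2.copyMakeBorder(a,0,h-a.shape[0],0,0,0);b=cv2.copyMakeBorder(b,0,h-b.shape[0],0,0,0)
o=np.hstack([a,b]);o=cv2.convertScaleAbs(o,alpha=1.5);print(o.shape);cv2.imwrite("pics/c0.png",o)
```

```text
(416, 800, 3)
```

View pics/c0.png

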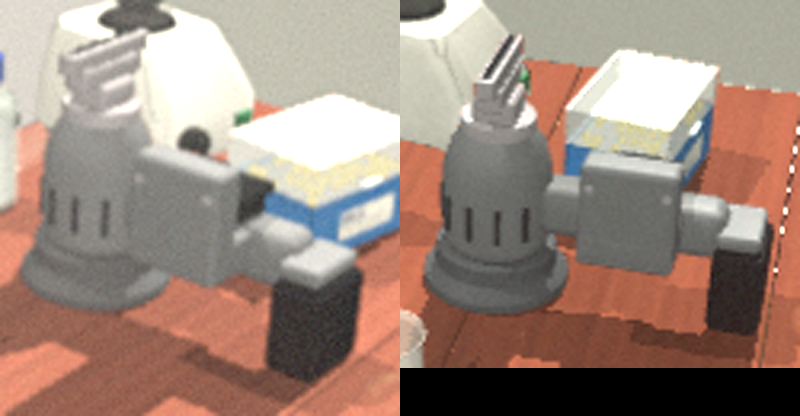

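```bash
cat > h.py <<'E'
import numpy as np,cv2
from station import arm, eyes, probe_bus
def ray(m,px):
    K=np.array(m["mtx"]);k=m["k1"];d=(np.array(px,float)-K[:2,2])/[K[0,0],K[1,1]]
    s=d.copy()
    for _ in range(20): s=d/(1+k*(s@s))
    T=np.array(m["camera_from_world"]);R=T[:3,:3]
    v=R.T@np.r_[s,1];return -R.T@T[:3,3],v/np.linalg.norm(v)
def onz(m,px,z):
    c,v=ray(m,px);return c+v*(z-c[2])/v[2]
def tri(rs):
    A=[np.eye(3)-np.outer(v,v) for c,v in rs]
    p=np.linalg.solve(sum(A),sum(a@c for a,(c,v) in zip(A,rs)))
    return p,[np.linalg.norm(a@(p-c)) for a,(c,v) in zip(A,rs)]
def proj(m,P):
    T=np.array(m["camera_from_world"]);p=T[:3,:3]@P+T[:3,3];s=p[:2]/p[2];s=s*(1+m["k1"]*(s@s))
    K=np.array(m["mtx"]);return s*[K[0,0],K[1,1]]+K[:2,2]
def fl(o,yaw,p):  # flat_blower local -> world
    c,s=np.cos(yaw),np.sin(yaw);return np.array([o[0]+c*p[0]-s*p[1],o[1]+s*p[0]+c*p[1],p[2]])
E
python3 - <<'E'
from h import *
np.set_printoptions(precision=1,suppress=True)
S=eyes.camera_model("scene");D=eyes.camera_model("side")
s=lambda x,y:(x/3.2+255,y/3.2+115); d=lambda x,y:((x-400)/3.2+220,y/3.2+105)
for n,a,b,z in [("noz +y",(62,58),(478,78),170),("noz -y",(147,33),(522,38),170),("hous outer L",(135,155),(583,162),131),("hous outer R",(228,182),(682,175),131)]:
    print(n,onz(S,s(*a),z),onz(D,d(*b),z),tri([ray(S,s(*a)),ray(D,d(*b))]))
print(onz(S,s(95,272),12),onz(D,d(497,265),12))
E
```

```text
noz +y [ 600.7 -103.3  170. ] [ 609.  -117.6  170. ] (array([ 609.1, -115.8,  167.6]), [np.float64(2.9519697937570895), np.float64(2.9519697937571667)])
noz -y [ 589.7 -178.7  170. ] [ 595.7 -184.9  170. ] (array([ 597.1, -190.1,  166.5]), [np.float64(1.047889514001088), np.float64(1.0478895140009874)])
hous outer L [528.7 -84.4 131. ] [535.1 -97.1 131. ] (array([535.3, -95.7, 128.5]), [np.float64(2.9149011411856605), np.float64(2.914901141185614)])
hous outer R [465.5 -88.2 131. ] [472.5 -96.9 131. ] (array([ 473.1, -102.2,  125.9]), [np.float64(1.859279835757521), np.float64(1.8592798357575258)])
[ 590.1 -133.4   12. ] [ 601.2 -146.    12. ]
```

Run:
```python
from h import *
np.set_printoptions(precision=3,suppress=True)
from scipy.spatial.transform import Rotation as Ro
o=probe_bus.observe();R=Ro.from_quat(o["ee_rot"]).as_matrix();W=eyes.camera_model("wrist")
T=np.array(W["camera_from_world"]);c=-T[:3,:3].T@T[:3,3]
print("cam in tool",R.T@(c-o["position"]),"axes(cols x,y,z cam in tool)\n",R.T@T[:3,:3].T,W["mtx"])
print("R",R)
# goal: TCP (470,-185,290)
print(R.T@(np.array([470,-185,280])-o["position"]))
```

```text
cam in tool [  75.641   -1.297 -118.028] axes(cols x,y,z cam in tool)
 [[-0.    -0.955 -0.297]
 [ 1.     0.    -0.001]
 [ 0.001 -0.297  0.955]] [[286.718   0.    258.897]
 [  0.    286.718 191.87 ]
 [  0.      0.      1.   ]]
R [[ 0.944  0.33  -0.   ]
 [ 0.33  -0.944  0.001]
 [ 0.    -0.001 -1.   ]]
[ 382.463 -219.945  -24.074]
```

The manual's scale: shifts go in shares of 800 mm and turns go in shares of 90 degrees. Converting my numbers, 225 mm / 800 = 0.2813, -130 mm / 800 = -0.1625, 1.03 rad / 1.5708 = 0.6557.

```bash
python3 steer.py '[[[0, 0, 0.0764, 0.03, -0.0175, -0.0025, 0], [0, 0, 0.1592, 0.0688, -0.04, -0.0038, 0], [0, 0, 0.2419, 0.1063, -0.06, -0.005, 0], [0, 0, 0.3247, 0.1413, -0.0813, -0.0063, 0], [0, 0, 0.4074, 0.1763, -0.1013, -0.0075, 0], [0, 0, 0.4902, 0.2113, -0.1213, -0.0088, 0], [0, 0, 0.573, 0.2463, -0.1413, -0.0113, 0], [0, 0, 0.6557, 0.2813, -0.1625, -0.0125, 0]]]' 20
python3 - <<'E'
from h import *
from scipy.spatial.transform import Rotation as Ro
o=probe_bus.observe();R=Ro.from_quat(o["ee_rot"]).as_matrix();x=R[:,0]
print(o["position"],R.T@(np.array([500,-150,275])-o["position"]),np.arctan2(x[1],x[0]))
E
```

```text
t: 0.9
position: [351.8, -320.9, 266.1]
ee_rot: [0.94, -0.342, -0.0, -0.0]
force: [-0.2, -0.3, 0.3]
width: 0.003
gripper_force: 0.0
[ 351.80725963 -320.9414539   266.14372674] [   3.51659957 -226.20712056   -8.8585931 ] -0.6986812631206021
```

To row units: -226 mm / 800 = -0.2825, -220 mm / 800 = -0.275, 0.87 rad / 1.5708 = 0.5539.

```bash
python3 steer.py '[[[0, 0, 0.0764, 0, -0.0375, -0.0013, 0], [0, 0, 0.1528, 0.0013, -0.0775, -0.0025, 0], [0, 0, 0.2292, 0.0013, -0.1175, -0.005, 0], [0, 0, 0.3056, 0.0025, -0.1575, -0.0063, 0], [0, 0, 0.382, 0.0038, -0.1975, -0.0075, 0], [0, 0, 0.4711, 0.0038, -0.2375, -0.01, 0], [0, 0, 0.5539, 0.0038, -0.275, -0.0113, 0], [0, 0, 0.5539, 0.0038, -0.2825, -0.0113, 0]]]'
python3 - <<'E'
from h import *
import json
o=probe_bus.observe();print(o["position"],o["ee_rot"])
m=eyes.camera_model("wrist");i=eyes.capture("wrist")
cv2.imwrite("pics/w0.png",i[:,:,::-1]);json.dump({k:np.array(v).tolist() for k,v in m.items()},open("w0.json","w"))
cv2.imwrite("pics/w0b.png",cv2.resize(i[:,:,::-1],(800,600),interpolation=cv2.INTER_CUBIC))
E
```

```text
t: 1.7
position: [188.4, -357.8, 271.6]
ee_rot: [0.828, -0.556, 0.032, -0.069]
force: [-0.1, 0.0, -0.3]
width: -0.001
gripper_force: 0.0
[ 188.42146275 -357.79877844  271.55992494] [ 0.82775717 -0.55595792  0.03215363 -0.06852001]
```

View pics/w0b.png

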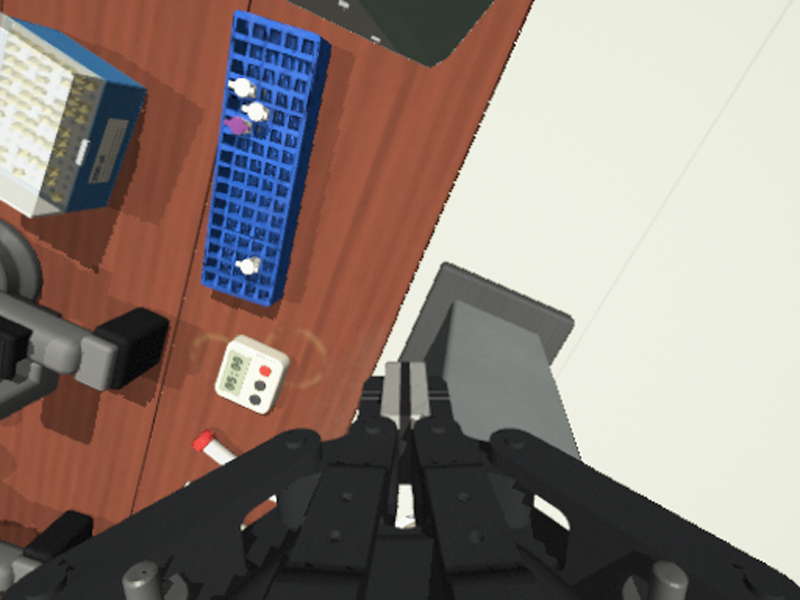

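The red-brown table edge and the blue rack at (265,150) are in view, with the blower's handle at the left edge (60,340). The arm ended up well away from the target, so I'll check its joints.

Run:
```python
from h import *
np.set_printoptions(precision=3,suppress=True)
o=probe_bus.observe();print(o["q"],o["joint_vel"],o["t"])
from scipy.spatial.transform import Rotation as Ro
R=Ro.from_quat(o["ee_rot"]).as_matrix();print(R)
Rg=np.array([[0,-1,0],[-1,0,0],[0,0,-1.]])
print((Ro.from_matrix(R.T@Rg)).as_rotvec(),R.T@(np.array([500,-150,275])-o["position"]))
```

```text
[-1.187 -0.238 -0.104  1.728  0.149  3.141] [ 0.059  0.019  0.027 -0.011 -0.004 -0.002] 1.75
[[ 0.375 -0.918  0.129]
 [-0.927 -0.368  0.077]
 [-0.023 -0.148 -0.989]]
[-0.142  0.052  0.382] [ -74.163 -365.036   53.575]
```

Joint 6 is at its range end. The opposite half turn (tool x along +y) lies well inside the range, so I'll turn back to that. A small test comes first, to see which pose counts as commanded.

```bash
cat > st.py <<'E'
from h import *
from scipy.spatial.transform import Rotation as Ro
np.set_printoptions(precision=3,suppress=True)
o=probe_bus.observe();R=Ro.from_quat(o["ee_rot"]).as_matrix();print(o["t"],o["q"],o["position"],"yaw",np.arctan2(R[1,0],R[0,0]),"z",R[:,2],"F",o["force"])
E
python3 steer.py '[[[0, 0, -0.0891, 0, 0, 0, 0], [0, 0, -0.1783, 0, 0, 0, 0]]]'; python3 st.py
```

```text
t: 1.95
position: [188.9, -357.8, 271.9]
ee_rot: [0.899, -0.432, 0.042, -0.063]
force: [-0.1, -0.9, 0.4]
width: 0.004
gripper_force: 0.0
1.95 [-1.181 -0.235 -0.102  1.726  0.149  2.855] [ 188.876 -357.823  271.902] yaw -0.8974637035411785 z [ 0.129  0.077 -0.989] F [-0.056 -0.855  0.386]
```

```bash
cat > go.py <<'E'
import sys
from h import *
from scipy.spatial.transform import Rotation as Ro
np.set_printoptions(precision=3,suppress=True)
x,y,z,w=map(float,sys.argv[1:5])
o=probe_bus.observe();R=Ro.from_quat(o["ee_rot"]).as_matrix()
c,s=np.cos(w),np.sin(w);G=np.array([[c,s,0],[s,-c,0],[0,0,-1]])
print("rotvec",Ro.from_matrix(R.T@G).as_rotvec(),"shift",R.T@(np.array([x,y,z])-o["position"]))
E
python3 go.py 330 -270 275 0.2
```

```text
rotvec [-0.123 -0.1   -1.094] shift [  19.409 -163.653   21.897]
```

To row units: -164 mm / 800 = -0.205, -143 mm / 800 = -0.1788, -1.094 rad / 1.5708 = -0.6965.

```bash
python3 steer.py '[[[-0.0095, -0.0076, -0.0859, 0.0025, -0.025, 0.0038, 0], [-0.0191, -0.0159, -0.1719, 0.0063, -0.05, 0.0063, 0], [-0.0286, -0.0236, -0.261, 0.0088, -0.0763, 0.01, 0], [-0.0382, -0.0318, -0.3501, 0.0125, -0.1025, 0.0138, 0], [-0.049, -0.0395, -0.4393, 0.015, -0.1275, 0.0175, 0], [-0.0586, -0.0477, -0.522, 0.0175, -0.1525, 0.0213, 0], [-0.0681, -0.0554, -0.6112, 0.0213, -0.1788, 0.025, 0], [-0.0783, -0.0637, -0.6965, 0.0238, -0.205, 0.0275, 0]]]'; python3 go.py 500 -150 275 1.571
```

```text
t: 2.75
position: [331.6, -269.5, 274.7]
ee_rot: [0.995, 0.101, -0.0, 0.0]
force: [-0.3, 0.3, -0.4]
width: -0.0
gripper_force: 0.0
rotvec [-0.001  0.001 -1.369] shift [188.896 -83.336  -0.466]
```

To row units: 168 mm / 800 = 0.21, 147 mm / 800 = 0.1838, -1.12 rad / 1.5708 = -0.713.

```bash
python3 steer.py '[[[0, 0, -0.0891, 0.0263, -0.0113, 0, 0], [0, 0, -0.1783, 0.0525, -0.0238, 0, 0], [0, 0, -0.2674, 0.0788, -0.035, 0, 0], [0, 0, -0.3565, 0.105, -0.0463, 0, 0], [0, 0, -0.4456, 0.1313, -0.0575, 0, 0], [0, 0, -0.5348, 0.1575, -0.07, 0, 0], [0, 0, -0.6239, 0.1838, -0.0813, 0, 0], [0, 0, -0.713, 0.21, -0.0925, 0, 0]]]'; python3 go.py 500 -150 275 1.571
```

```text
t: 3.55
position: [482.0, -164.1, 274.8]
ee_rot: [0.789, 0.614, -0.0, -0.0]
force: [0.5, -0.4, 0.5]
width: 0.002
gripper_force: 0.0
rotvec [-0.001 -0.    -0.249] shift [18.057 14.003 -0.252]
```

To row units: 18 mm / 800 = 0.0225, 14 mm / 800 = 0.0175, -0.249 rad / 1.5708 = -0.1585.

```bash
python3 steer.py '[[[0, 0, -0.0796, 0.0113, 0.0088, 0, 0], [0, 0, -0.1585, 0.0225, 0.0175, 0, 0], [0, 0, -0.1585, 0.0225, 0.0175, 0, 0]]]'
python3 st.py
python3 - <<'E'
from h import *
import json
m=eyes.camera_model("wrist");i=eyes.capture("wrist")
cv2.imwrite("pics/w1.png",i[:,:,::-1]);json.dump({k:np.array(v).tolist() for k,v in m.items()},open("w1.json","w"))
cv2.imwrite("pics/w1b.png",cv2.resize(i[:,:,::-1],(800,600),interpolation=cv2.INTER_CUBIC))
E
```

```text
t: 3.85
position: [500.0, -150.2, 274.4]
ee_rot: [0.708, 0.706, -0.0, -0.001]
force: [-0.6, 0.7, -0.1]
width: -0.001
gripper_force: 0.0
3.85 [-0.292  0.029  0.15   1.693  0.     1.282] [ 500.043 -150.165  274.373] yaw 1.5681363249435154 z [-0.001  0.001 -1.   ] F [-0.599  0.653 -0.064]
```

View pics/w1b.png

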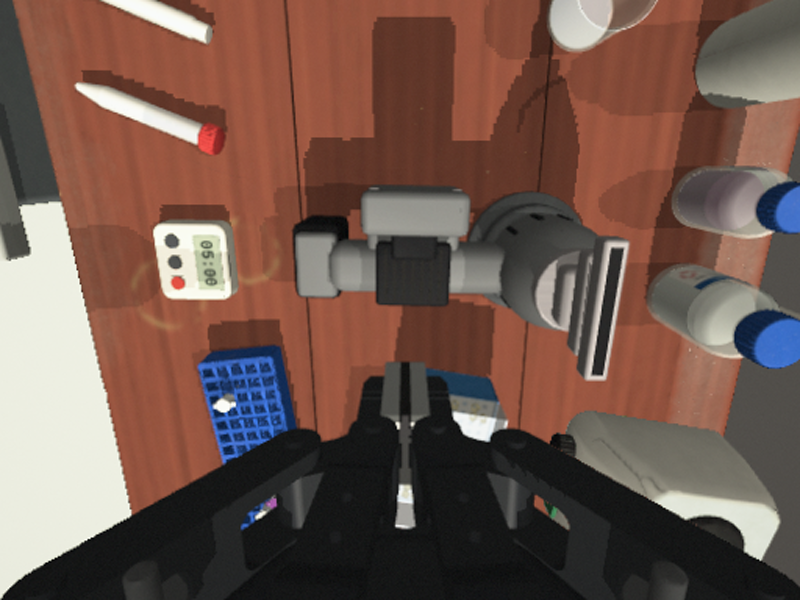

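The wrist picture shows the blower squarely. The housing top has corners near (365,195) and (468,235), and the trigger plate runs from x 377 to 448 with its -y edge near row 303. The button spans (393–437, 236–258), and the nozzle top runs from (613,240) to (596,379).

Run:
```python
from h import *
import json
np.set_printoptions(precision=1,suppress=True)
m=json.load(open("w1.json"));f=lambda x,y,z:onz(m,(x/1.5625,y/1.5625),z)
for n,p in dict(hOL=(363,194,131),hOR=(467,193,131),hIL=(368,235,131),hIR=(468,237,131),noz_py=(613,240,170),noz_my=(596,379,170),trL=(377,280,103),trR=(448,280,103),trMy=(412,303,103),btnL=(394,250,124),btnR=(437,250,124),btnF=(415,258,124),hand_end=(298,262,84)).items(): print(n,f(*p))
g=cv2.cvtColor(cv2.imread("pics/w1.png"),cv2.COLOR_BGR2GRAY)
print(g[120:205:2,266]); print(g[180,225:300]);print(g[158,235:295])
```

```text
hOL [475.7 -91.  131. ]
hOR [534.8 -90.6 131. ]
hIL [ 477.9 -114.3  131. ]
hIR [ 536.3 -115.7  131. ]
noz_py [ 602.7 -111.2  170. ]
noz_my [ 603.7 -187.5  170. ]
trL [ 480.7 -148.8  103. ]
trR [ 528.1 -148.9  103. ]
trMy [ 504.1 -164.9  103. ]
btnL [ 492.8 -124.5  124. ]
btnR [ 518.9 -124.6  124. ]
btnF [ 505.6 -129.5  124. ]
hand_end [ 424.4 -140.6   84. ]
[ 52  57  91 119 145 148 149 149 150 151 153 154 156 156 150 114  41  42
  42  44  45  47  45  40  43  43  44  46  44  45  46  45  47  48  48  50
  49  45  59  65  64  64  65]
[159 159 158 159 158 160 148 140 140 141 141 141 141 141 142  94  30  40
  47  47  46  49  46  46  47  47  50  49  49  46  47  47  49  50  46  47
  46  47  46  47  46  46  47  47  48  48  48  46  47  48  50  49  45  45
  45  43  44  47  45  46  44  38  74 142 166 165 166 166 167 167 166 155
 148 146 148]
[ 70  97 119 129 132  86  29  35  35  35  33  32  35  33  34  27  28  40
  46  46  46  46  45  46  45  44  45  45  46  45  45  44  42  42  43  42
  43  41  42  43  46  45  41  36  34  36  39  42  41  38  39  37  33  68
 129 147 140 108  72  63]
```

To row units: 137 mm / 800 = 0.1713, 134 mm / 800 = 0.1675.

```bash
python3 steer.py '[[[0, 0, 0, -0.0013, 0.0038, 0.0438, 0], [0, 0, 0, -0.0025, 0.0056, 0.0938, 0], [0, 0, 0, -0.0025, 0.0056, 0.1375, 0], [0, 0, 0, -0.0025, 0.0056, 0.1675, 0], [0, 0, 0, -0.0025, 0.0056, 0.1713, 0], [0, 0, 0, -0.0025, 0.0056, 0.1713, 0]]]'; python3 st.py
```

```text
t: 4.5
position: [503.4, -153.2, 138.4]
ee_rot: [0.71, 0.704, -0.0, -0.0]
force: [-0.1, -0.5, 0.4]
width: 0.001
gripper_force: 0.0
4.5 [-0.295  0.018 -0.123  1.43   0.     1.284] [ 503.39  -153.172  138.363] yaw 1.5624860814738715 z [-0.001  0.    -1.   ] F [-0.137 -0.547  0.43 ]
```

To row units: 8 mm / 800 = 0.01, 5 mm / 800 = 0.0063.

```bash
for i in 1; do python3 steer.py '[[[0, 0, 0, 0.0013, 0.0013, 0.0063, 0], [0, 0, 0, 0.0013, 0.0013, 0.01, 0], [0, 0, 0, 0.0013, 0.0013, 0.01, 0]]]'|egrep 'pos|for'; done; python3 steer.py '[[[0, 0, 0, 0, 0, 0.0025, 0], [0, 0, 0, 0, 0, 0.005, 0], [0, 0, 0, 0, 0, 0.005, 0]]]'|egrep 'pos|for'
python3 - <<'E'
from h import *
import json
m=eyes.camera_model("wrist");i=eyes.capture("wrist")
cv2.imwrite("pics/w2b.png",cv2.convertScaleAbs(cv2.resize(i[60:300,120:400,::-1],(700,600),interpolation=cv2.INTER_CUBIC),alpha=1.6))
E
```

```text
position: [505.1, -152.0, 130.5]
force: [0.2, -0.3, 0.3]
gripper_force: 0.0
position: [505.2, -152.0, 126.4]
force: [0.1, 0.6, 3.5]
gripper_force: 1.8
```

View pics/w2b.png

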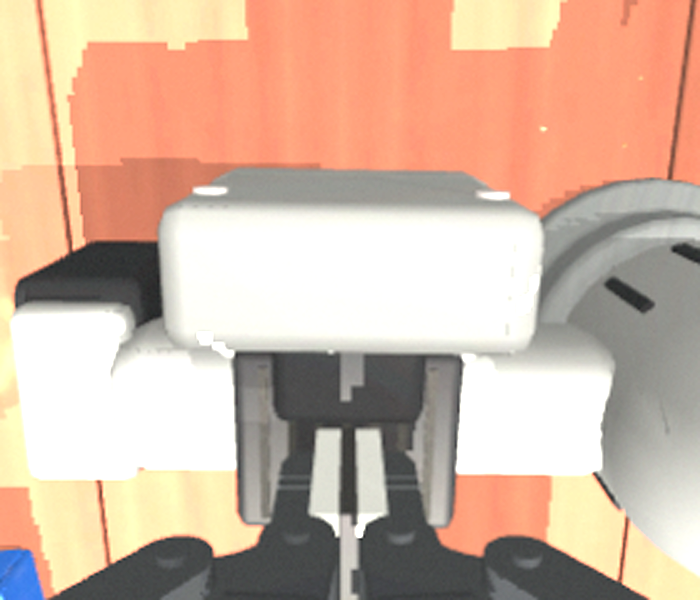

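The fingers stand on the trigger plate (tips around (350,520)), centred on the button at (350,385), and the force reads 3.5 N. Next I squeeze.

To row units: 11.5 mm / 800 = 0.0144, 11 mm / 800 = 0.0138.

```bash
python3 steer.py '[[[0, 0, 0, 0, 0, 0.0038, 0], [0, 0, 0, 0, 0, 0.0075, 0], [0, 0, 0, 0, 0, 0.0113, 0], [0, 0, 0, 0, 0, 0.0138, 0], [0, 0, 0, 0, 0, 0.0144, 0], [0, 0, 0, 0, 0, 0.0144, 0]]]'|egrep 'pos|for'; python3 st.py
```

```text
position: [505.2, -152.0, 114.8]
force: [0.2, -0.4, 6.3]
gripper_force: 3.2
5.75 [-0.292  0.026 -0.161  1.383  0.     1.284] [ 505.181 -151.988  114.778] yaw 1.5649490907766421 z [ 0.001 -0.    -1.   ] F [ 0.207 -0.449  6.256]
```

To row units: 20 mm / 800 = 0.025, 17 mm / 800 = 0.0213.

```bash
python3 steer.py '[[[0, 0, 0, 0.005, 0, 0.0006, 0], [0, 0, 0, 0.01, 0, 0.0006, 0], [0, 0, 0, 0.0138, 0, 0.0006, 0], [0, 0, 0, 0.0175, 0, 0.0006, 0], [0, 0, 0, 0.0213, 0, 0.0006, 0], [0, 0, 0, 0.025, 0, 0.0006, 0], [0, 0, 0, 0.025, 0, 0.0006, 0]]]'|egrep 'pos|for'; python3 st.py
```

```text
position: [505.4, -132.8, 114.5]
force: [0.8, -6.2, 5.9]
gripper_force: 4.7
6.45 [-0.256  0.013 -0.175  1.381 -0.002  1.321] [ 505.419 -132.832  114.462] yaw 1.5642763891975204 z [ 0.001 -0.002 -1.   ] F [ 0.802 -6.211  5.944]
```

To row units: 2 mm / 800 = 0.0025, 1 mm / 800 = 0.0013.

```bash
for k in 1 2; do python3 steer.py '[[[0, 0, 0, 0.0013, 0, 0, 0], [0, 0, 0, 0.0025, 0, 0, 0], [0, 0, 0, 0.0025, 0, 0, 0]]]'|egrep 'pos|for';done
python3 - <<'E'
from h import *
i=eyes.capture("wrist")
cv2.imwrite("pics/w3b.png",cv2.convertScaleAbs(cv2.resize(i[60:300,120:400,::-1],(700,600),interpolation=cv2.INTER_CUBIC),alpha=1.6))
E
```

```text
position: [505.4, -131.2, 114.5]
force: [1.5, -7.9, 6.4]
gripper_force: 4.8
position: [505.5, -129.3, 114.5]
force: [0.9, -8.0, 6.6]
gripper_force: 5.4
```

View pics/w3b.png

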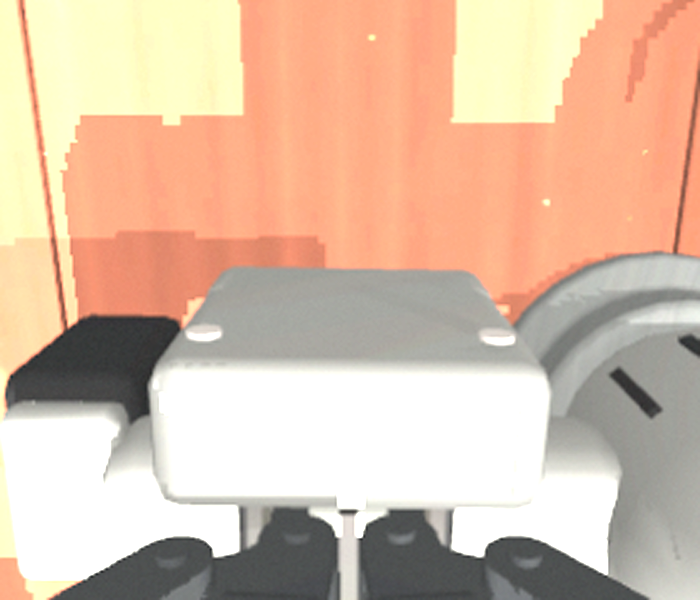

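The fingers are now close to the housing's inner edge (row 500) and the button is almost covered. Forces still look like spring plus friction, so I keep going until it reaches the stop.

To row units: 1 mm / 800 = 0.0013.

```bash
for k in 1 2 3; do python3 steer.py '[[[0, 0, 0, 0.0013, 0, 0, 0], [0, 0, 0, 0.0013, 0, 0, 0]]]'|egrep 'pos|for';done
```

```text
position: [505.5, -129.2, 114.5]
force: [0.8, -13.8, 5.0]
gripper_force: 8.7
position: [505.5, -129.1, 114.5]
force: [0.6, -20.3, 3.8]
gripper_force: 10.5
position: [505.5, -129.0, 114.6]
force: [0.2, -25.1, 3.3]
gripper_force: 11.7
```

The force has climbed with no further motion, so the button is at its stop. I back off slightly so it stays held in, then ease the trigger up.

To row units: -2 mm / 800 = -0.0025, -1 mm / 800 = -0.0013.

```bash
python3 steer.py '[[[0, 0, 0, -0.0013, 0, 0, 0], [0, 0, 0, -0.0025, 0, 0, 0], [0, 0, 0, -0.0025, 0, 0, 0]]]'|egrep 'pos|for'; python3 steer.py '[[[0, 0, 0, 0, 0, -0.0013, 0], [0, 0, 0, 0, 0, -0.0025, 0], [0, 0, 0, 0, 0, -0.0038, 0], [0, 0, 0, 0, 0, -0.005, 0], [0, 0, 0, 0, 0, -0.0063, 0], [0, 0, 0, 0, 0, -0.0063, 0]]]'|egrep 'pos|for';python3 steer.py '[[[0, 0, 0, 0, 0, -0.0013, 0], [0, 0, 0, 0, 0, -0.0025, 0], [0, 0, 0, 0, 0, -0.0038, 0], [0, 0, 0, 0, 0, -0.005, 0], [0, 0, 0, 0, 0, -0.005, 0]]]'|egrep 'pos|for'
```

```text
position: [505.5, -129.1, 114.5]
force: [0.6, -12.3, 5.6]
gripper_force: 8.5
position: [505.3, -129.1, 118.6]
force: [2.7, -13.7, -0.8]
gripper_force: 9.1
position: [504.8, -129.1, 121.8]
force: [2.1, -13.8, -6.1]
gripper_force: 7.0
```

To row units: -2 mm / 800 = -0.0025, -1 mm / 800 = -0.0013.

```bash
python3 steer.py '[[[0, 0, 0, 0, 0, -0.0013, 0], [0, 0, 0, 0, 0, -0.0025, 0], [0, 0, 0, 0, 0, -0.0025, 0]]]'|egrep 'pos|for'; python3 steer.py '[[[0, 0, 0, -0.0025, 0, 0, 0], [0, 0, 0, -0.005, 0, -0.0006, 0], [0, 0, 0, -0.0088, 0, -0.0013, 0], [0, 0, 0, -0.0125, 0, -0.0025, 0], [0, 0, 0, -0.0175, 0, -0.005, 0], [0, 0, 0, -0.0225, 0, -0.01, 0], [0, 0, 0, -0.0225, 0, -0.02, 0]]]'|egrep 'pos|for';  python3 steer.py '[[[0, 0, 0, 0, 0, -0.025, 0], [0, 0, 0, 0, 0, -0.0625, 0], [0, 0, 0, 0, 0, -0.1, 0], [0, 0, 0, 0, 0, -0.1375, 0], [0, 0, 0, 0, 0, -0.175, 0], [0, 0, 0, 0, 0, -0.175, 0]]]'|egrep 'pos|for'
python3 - <<'E'
from h import *
import json
m=eyes.camera_model("wrist");print(probe_bus.observe()["t"]);i=eyes.capture("wrist")
json.dump({k:np.array(v).tolist() for k,v in m.items()},open("w4.json","w"))
cv2.imwrite("pics/w4b.png",cv2.convertScaleAbs(cv2.resize(i[80:240,180:400,::-1],(770,560),interpolation=cv2.INTER_CUBIC),alpha=2))
E
```

```text
position: [504.3, -129.0, 123.3]
force: [0.8, -14.4, -7.9]
gripper_force: 7.1
position: [504.7, -145.3, 141.2]
force: [0.9, 0.8, -0.6]
gripper_force: 0.0
position: [505.8, -145.2, 286.0]
force: [-0.8, -0.6, 0.7]
gripper_force: 0.0
10.7
```

View pics/w4b.png

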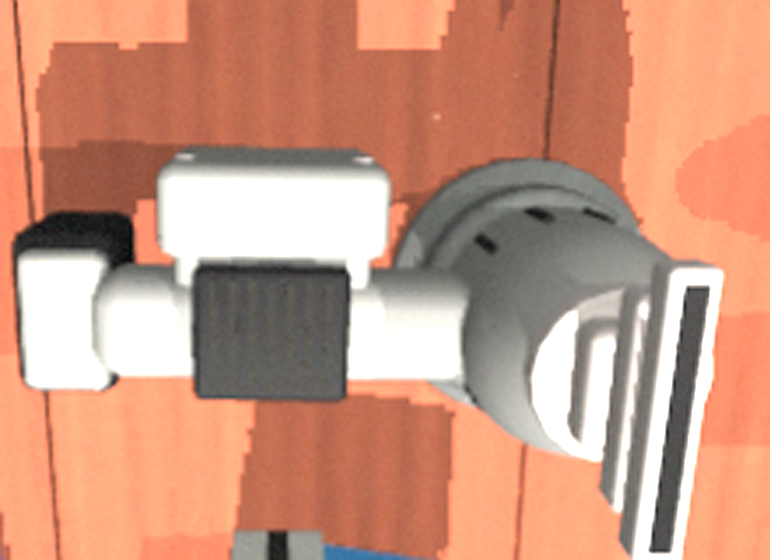

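The button no longer stands out over the trigger plate (plate at x 195–347, y 268–398). It has stayed in with nothing touching it, so the lock holds. I'm handing in.

```bash
python3 -c "
from station import arm, eyes, probe_bus
print(arm.finish_job())"
```

```text
the job is handed in; nothing more can be done
None
```

The flat-nozzle blower's trigger was squeezed, its lock-on button pressed to the stop and the trigger eased up; the last picture shows the button staying in untouched, so I take the lock as holding (trigger height not measured), and I handed in at about 11 s without going near the round blower's trigger.

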